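# Hold a drawer knob in the finishing tongs

### The arm

A 6-joint arm with a two-finger parallel gripper is mounted at the origin on the work surface; the furniture and walls round the work are solid. World frame = base frame: x ahead of the robot, y to its left, z up, the work surface at z = 0. Lengths are in m, angles in rad, forces in N, time in s.
With the tool pointing down it reaches from about 0.25 to 0.775 m from the base axis. Payload 4 kg.
Tool frame: the origin (TCP) lies midway between the tips of the shut fingers; the grasp point (between the pads) lies 19 mm behind it (robot.tcp_to_grasp is the distance from the TCP to the grasp point, in m); z points along the fingers, y is the line along which they close (so a half turn about z gives the same grasp; the last joint's range is limited). The gripper opens to 94 mm and grips with 3 to 60 N. Pads are 16 mm wide; open, the fingers measure 119 mm over their backs; the gripper's body (75 mm by 177 mm) begins 78 mm behind the grasp point.
Start: joints at [-1.212, 0.087, 1.371, -0, 1.684, -0.103], TCP at [0.245, -0.492, 0.206] pointing down, gripper open.
Joint ranges: [-3.1, 3.1], [-0.76, 2.03], [0.27, 2.55], [-1.08, 4.22], [0.17, 2.65], [-2.57, 2.57]. Speed limits (rad/s): [2.79, 2.79, 3.14, 3.14, 3.14, 3.14].

### API

Orientations are given as [roll, pitch, yaw] about the fixed x, y, z axes, in that order (R = Rz(yaw) Ry(pitch) Rx(roll)).
In Python, from bench import robot, viewer gives the robot as it stands. The module is installed in compiled form; this text tells all that it offers.
- The arm moves only by the shell command python3 -m handwheel 'ROWS' [OPENING]. ROWS is JSON, a list of rows, each a list of 6 numbers: the shift along the tool's x, y, z in units of 0.2 m (1.0 is 0.2 m), then the turn, a rotation vector about the tool's x, y, z in units of 30 degrees (1.0 is 30 degrees). In form: [[x, y, z, wx, wy, wz], ...]. A call has 1 to 10 rows; each row is the pose to reach, as a shift and turn from the pose commanded when the call began, along the tool's axes at that moment; what a row does not reach only later rows make up. A row lasts 1/12 s, in which the tool goes at most 41.7 mm and 7.16 degrees, less where a joint would pass 70% of its speed; a pose out of reach is approached as far as the arm can. A call with a number of a shift or a turn outside -1 to 1 is refused whole. A call with a gripper value outside its range is refused whole. OPENING is the gripper's target within -1 to 1 (shut at 1, half-way at 0, fully open at -1), set as the call begins (- or left out, the last holds). The fingers move at their own pace and stop on an object; the grip force is fixed at half the most. Time passes only in rows, so rows that repeat a pose let the fingers close. It gives the time, the measured TCP pose, the force, the opening and the grip force at its end, in the units of the state.
- robot.get_obs(): the state, without advancing time (a new reading comes with each control period).
- viewer.snapshot(name): name is "side" or "top"; returns the picture (480x640x3 uint8, red, green, blue); there is no depth.
- viewer.calibration(name): a dict with "fx", "fy", "cx", "cy" (pixels), "R" (3x3) and "t" (3): a world point X has camera coordinates R X + t. Camera axes: x right, y down, z forward; pixel columns grow to the right and rows downward; lengths in m; the calibration is good to about 2 mm. A picture is of the moment at which its call begins. calibration takes no time and is no camera call.
- robot.close_job(): hands the job in; it is judged then, once.
The state is a dict: "time": time; "joint_positions": joint angles; "qvel": joint speeds; "joint_torque": joint torques, N m; "tool_pos": TCP position; "ee_rot": TCP orientation; "wrist_force": force on the tool from outside, world axes, zero at the start; "wrist_torque": the same for the moment, N m; "width": finger opening in m; "finger_force": force on a finger pad.
Only numpy, scipy, OpenCV 4.12 (cv2) and the standard library are available. Lean on these libraries where they do the work, as an engineer would, in place of code of your own. Each camera call takes 0.05 s, during which the arm holds its last target. There are 200 camera calls.

### The job

Stand the loose wooden drawer knob upright on the small round top of the finishing stand and let go of it there, so that the tongs can come in level under its head. Then grip the sprung tongs by their wooden scales, close their jaws on the knob's neck and lift it upright off the stand, a good 10 cm above the stand's top, ready for dipping. Finish while still holding it still up there, in the tongs alone and not in the fingers, and do not push or knock over the cup, tape measure, offcut and wedge that lie about.

Things in the scene. Friction and masses are not known exactly. Their poses are not given: they have to be found in the camera images.
- knob: The loose turned wooden drawer knob, 47 mm tall, 40 g, standing upright on the bench. Origin at the centre of its underside, z up along its axis. Foot: disc 28 mm in diameter, 6 mm high; neck: plain cylinder 18 mm in diameter from 6 to 30 mm up; head: 34 mm in diameter from 30 to 47 mm up (widest and easiest to grip from above at 38 mm).
- knob_neck (a point): Point on the knob's axis at the middle of its neck, 18 mm above its underside: where the tongs should hold it.
- stand: Finishing stand of dark steel, screwed down (it cannot move): base disc 72 mm in diameter and 10 mm high, stem about 16 mm thick, flat round top 32 mm in diameter whose surface is 70 mm above the bench. Origin at the centre of the base's underside, z up.
- stand_top (a point): Centre of the stand's flat top surface, 70 mm above the bench.
- tongs: Sprung tongs, 245 mm long, 140 g, lying on edge so that the two steel arms lie side by side and close horizontally. Origin on the bench under the middle of the two dark wooden grip scales, midway between the arms; x points along the tongs to the jaws, z up. Dark steel hinge block at x = -87 to -113 mm, 34 mm wide. Arms: bars at z = 9 to 21 mm, reaching to x = 138 mm.
- tongs_grip (a point): Midway between the grip scales, 15 mm above their underside. Scales: x = -35 to 35 mm, z = 0 to 30 mm; 53 mm over their outer faces sprung open, 38 mm when the jaws sit on the neck. Springs push back with 8 N on each scale at the start, 10 N at the neck. Fingers closed to about 47 mm carry the tongs with the jaws still open; then 30 to 60 N clamps the knob.
- jaw_mid (a point): Midway between the jaws, 125 mm ahead of the tongs' origin along x and 15 mm above their underside. Each jaw is a shallow rubber V, 14 mm high, 26 mm long; gap between the lips about 44 mm sprung open, about 30 mm with the scales pressed to 47 mm (the neck is 18 mm). Bring this point to the middle of the neck, then close.
- tongs_left (a joint): Closing angle in rad of the tongs' left arm (the right arm always follows equally): 0 = sprung fully open, about 0.08 = jaws closed on the knob's neck, 0.12 = shut with nothing between.
- mix_cup: White mixing cup, 72 mm across and 75 mm high, origin at the centre of its underside. A bystander, to be left alone.
- tape_measure: Tape measure, 37 x 77 x 62 mm, origin at the centre of its underside. A bystander, to be left alone.
- offcut_3: Wooden offcut lying flat, 38 x 160 x 19 mm (long along its y), origin at the centre of its underside. A bystander, to be left alone.
- wedge_1: Dark wooden shim wedge lying flat, 28 x 100 x 22 mm (long along its y), origin at the centre of its underside. A bystander, to be left alone.
Mind the look-alikes: they are no part of the job. Several things have the shape of the knob; the one meant has the colours described above.

How it is judged:
By the outcome, as a careful person would: the job done as asked, in the order asked, and still so for the second after the job is handed in, while the arm keeps its last pose, push and grip.
It also fails if it takes over 61 s, if anything falls off the work surface, if the arm or the gripper's body presses on something with over 40 N, if the wrist force passes 120 N, or if a joint passes its speed limit or range.

## Working session

There is one attempt and no reset: what is moved stays moved. The work goes in short steps, Python scripts to look and compute and a shell command to move; the robot and the scene stay as the last step left them, time stands still between calls to the robot, and variables do not carry over. Pictures are saved under pics/ and viewed, at most 10 in all, crops included, and the job is handed in when it is done.

```bash
mkdir -p pics; cat > h.py <<'E'
import numpy as np, cv2
from bench import robot, viewer
def snap(n,f=None):
    im=viewer.snapshot(n)[:,:,::-1].copy()
    if f: cv2.imwrite('pics/'+f,im)
    return im
def ray(n,u,v):
    c=viewer.calibration(n);R=np.array(c['R']);t=np.array(c['t'])
    d=R.T@np.array([(u-c['cx'])/c['fx'],(v-c['cy'])/c['fy'],1]);return -R.T@t,d
def onz(n,u,v,z):
    o,d=ray(n,u,v);return o+d*(z-o[2])/d[2]
def proj(n,X):
    c=viewer.calibration(n);p=np.array(c['R'])@np.array(X)+np.array(c['t']);return np.array([c['fx']*p[0]/p[2]+c['cx'],c['fy']*p[1]/p[2]+c['cy']])
E
python3 - <<'E'
from h import *
a=snap('top','t0.png');b=snap('side','s0.png')
for n in('top','side'):
    o,d=ray(n,320,240);print(n,o,d)
o=robot.get_obs();print(o['time'],o['tool_pos'],o['ee_rot'],o['width'])
E
```

```text
top [0.31201728 0.02336879 1.19202166] [ 0.19931009 -0.03691782 -0.979328  ]
side [ 0.13757041 -1.09343269  0.92473358] [ 0.2842433   0.76248591 -0.58129723]
0.1 [ 0.24488011 -0.49195879  0.20442163] [-3.13964663e+00 -2.13927662e-04  4.61766323e-01] 0.0941203652420629
```

View pics/t0.png

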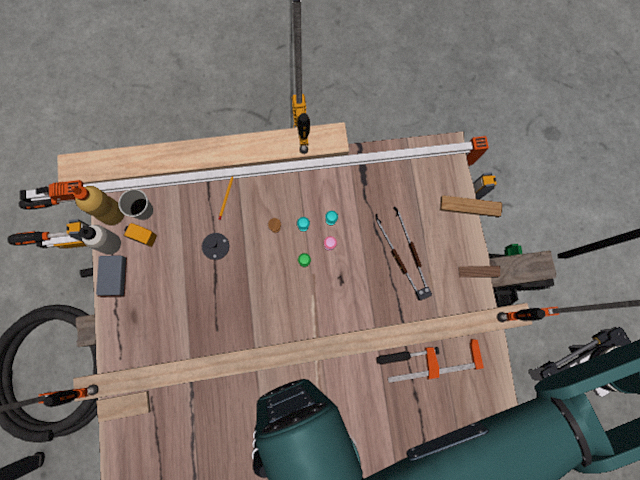

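View pics/s0.png

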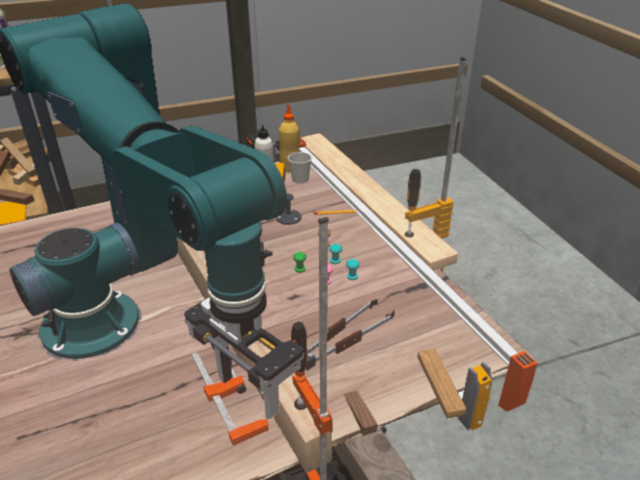

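Top view: knob-shaped things are brown (275,225), teal (303,224) and (331,217), green (304,259) and pink (330,243). Brown is the only wooden one, so it fits the description. The stand is the dark disc at (215,246). The tongs have their hinge at (423,294), scales near (398,260) and (415,255), and jaws near (378,217) and (397,210). I'll confirm the knob in one crop and measure.

```bash
python3 - <<'E'
from h import *
a=cv2.imread('pics/t0.png')
c1=cv2.resize(a[195:275,180:340],(800,400),interpolation=cv2.INTER_CUBIC)
cv2.imwrite('pics/c0.png',c1)
c2=cv2.resize(a[195:310,360:520],(800,575),interpolation=cv2.INTER_CUBIC)
cv2.imwrite('pics/c1.png',c2)
for n,u,v,z in[('knob',275,225,.047),('stand',215,246,.07),('base',215,246,.01),('hinge',423,294,.02),('jawL',378,217,.02),('jawR',397,210,.02),('off',471,206,.019),('wedge',480,271,.022),('cup',135,204,.075),('tape',139,234,.06),('fence1',300,345,.03),('fence2',280,175,.03),('teal',303,223,.047),('corner',465,135,0)]: print(n,onz('top',u,v,z).round(3))
print(proj('top',[0,0,0]),proj('side',[.0,0,0]))
E
```

```text
knob [0.586 0.094 0.047]
stand [0.53 0.24 0.07]
base [0.541 0.251 0.01 ]
hinge [ 0.406 -0.28   0.02 ]
jawL [ 0.609 -0.174  0.02 ]
jawR [ 0.628 -0.226  0.02 ]
off [ 0.636 -0.423  0.019]
wedge [ 0.462 -0.43   0.022]
cup [0.639 0.439 0.075]
tape [0.565 0.43  0.06 ]
fence1 [0.286 0.035 0.03 ]
fence2 [0.725 0.081 0.03 ]
teal [0.59  0.022 0.047]
corner [ 0.845 -0.432  0.   ]
[316.52301815 466.42693964] [ 89.73591835 323.52294025]
```

View pics/c0.png

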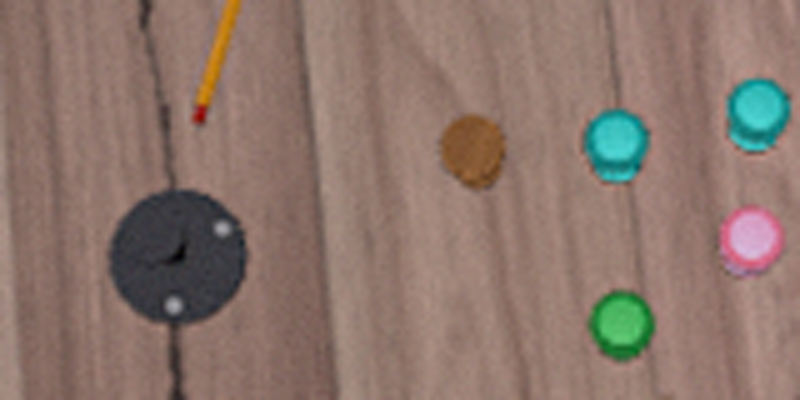

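View pics/c1.png

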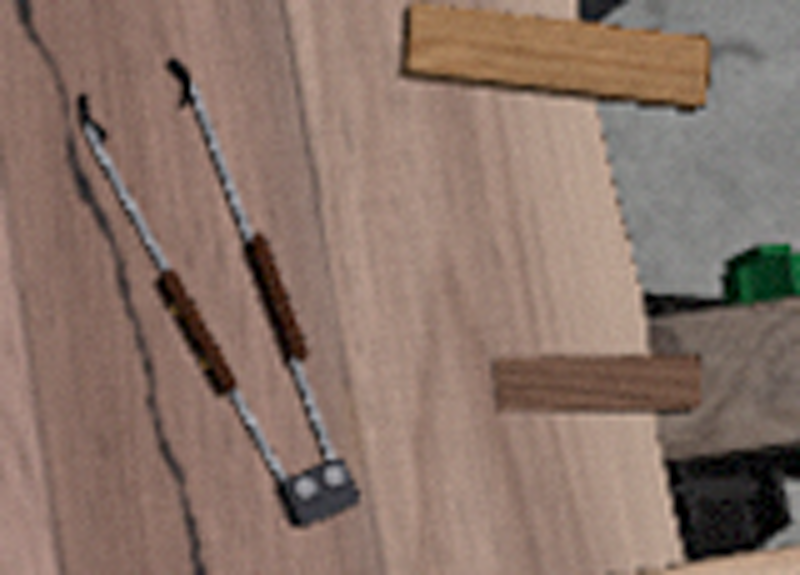

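c0 shows the brown wooden knob at crop (472,147), which is pixel (274.4,224.4), and the stand disc at (215.6,246.4). c1 shows the scales at (196,332) and (276,298), the hinge at (320,492) and both jaws. Next I'll refine with masks.

```bash
cat >> h.py <<'E'
def mask(im,lo,hi,box):
    m=cv2.inRange(cv2.cvtColor(im,cv2.COLOR_BGR2HSV),np.array(lo),np.array(hi));k=np.zeros_like(m);u0,v0,u1,v1=box;k[v0:v1,u0:u1]=m[v0:v1,u0:u1];return k
def blobs(m,amin=15):
    cs,_=cv2.findContours(m,cv2.RETR_EXTERNAL,cv2.CHAIN_APPROX_NONE)
    return [c for c in cs if cv2.contourArea(c)>amin]
E
python3 - <<'E'
from h import *
a=cv2.imread('pics/t0.png');hsv=cv2.cvtColor(a,cv2.COLOR_BGR2HSV)
for n,u,v in[('knob',274,224),('bench',255,240),('scaleL',399,261),('scaleR',415,254),('hinge',426,297),('stand',205,246)]: print(n,hsv[v,u])
K=mask(a,(5,120,40),(20,255,255),(262,212,290,240))
for c in blobs(K): print('knob',cv2.contourArea(c),cv2.minEnclosingCircle(c),cv2.boundingRect(c))
S=mask(a,(0,0,0),(180,255,90),(195,225,236,266))
for c in blobs(S,100): e=cv2.fitEllipse(c);print('stand',e,onz('top',*e[0],.01).round(4))
T=mask(a,(0,110,20),(20,255,110),(385,235,430,280))
for c in blobs(T): r=cv2.minAreaRect(c);print('scale',r,onz('top',*r[0],.03).round(4))
H=mask(a,(0,0,0),(180,90,80),(410,283,435,302))
for c in blobs(H): r=cv2.minAreaRect(c);print('hinge',r,onz('top',*r[0],.025).round(4))
E
```

```text
knob [ 14 149 130]
bench [ 12  72 145]
scaleL [  9 161  57]
scaleR [ 11 174  57]
hinge [135   9  60]
stand [102  43  59]
knob 119.5 ((274.20587158203125, 224.9705810546875), 7.074225425720215) (268, 218, 13, 15)
stand ((215.12559509277344, 246.62322998046875), (25.526283264160156, 29.6148681640625), 6.254105091094971) [0.5397 0.2511 0.01  ]
scale ((398.8056945800781, 261.0604553222656), (25.93782615661621, 4.549095153808594), 61.38954162597656) [ 0.4902 -0.2205  0.03  ]
scale ((415.3904113769531, 254.0410919189453), (25.63201141357422, 2.808987855911255), 69.44395446777344) [ 0.5076 -0.2642  0.03  ]
hinge ((422.91180419921875, 292.6470947265625), (11.399173736572266, 15.522278785705566), 75.96376037597656) [ 0.4089 -0.2783  0.025 ]
```

```bash
A='[0.945,-0.62,0,0,0,0]'; 
python3 -m handwheel '[[0.945,-0.62,0,0,0,0],[0.945,-0.62,0,0,0,0],[0.945,-0.62,0,0,0,0],[0.945,-0.62,0,0,0,0],[0.945,-0.62,0,0,0,0],[0.945,-0.62,0,0,0,0],[0.945,-0.62,0,0,0,0],[0.945,-0.62,0,0,0,0]]' -0.3 | tail -3
python3 -m handwheel '[[0.945,-0.62,0,0,0,0],[0.945,-0.62,0,0,0,0],[0.945,-0.62,0,0,0,0],[0.945,-0.62,0,0,0,0],[0.945,-0.62,0,0,0,0],[0.945,-0.62,0,0,0,0],[0.945,-0.62,0,0,0,0],[0.945,-0.62,0,0,0,0]]' | tail -1
python3 -m handwheel '[[0.945,-0.62,0,0,0,0],[0.945,-0.62,0,0,0,0],[0.945,-0.62,0,0,0,0],[0.945,-0.62,0,0,0,0],[0.945,-0.62,0,0,0,0],[0.945,-0.62,0,0,0,0],[0.945,-0.62,0,0,0,0],[0.945,-0.62,0,0,0,0]]' | tail -1
python3 -m handwheel '[[0,0,0,0,0,-1],[0,0,0,0,0,-1],[0,0,0,0,0,-1],[0,0,0,0,0,-1],[0,0,0,0,0,-1],[0,0,0,0,0,-1]]' | tail -1
python3 -m handwheel '[[0,0,0,0,0,-1],[0,0,0,0,0,-1],[0,0,0,0,0,-1],[0,0,0,0,0,-1],[0,0,0,0,0,-1],[0,0,0,0,0,-1],[0,0,0,0,0,-1],[0,0,0,0,0,-1]]' 
python3 - <<'E'
from h import *
a=snap('side','s1.png')
o=robot.get_obs();p=o['tool_pos'];y=o['ee_rot'][2];print(o['time'],p,o['ee_rot'],o['width'],o['wrist_force'])
hsv=cv2.cvtColor(a,cv2.COLOR_BGR2HSV)
print(proj('side',[.587,.094,.047]),proj('side',[.54,.251,.07]))
cv2.imwrite('pics/s1c.png',cv2.resize(a[130:330,200:450],(750,600)))
E
```

```text
wrist_force: [-0.4, 0.2, -0.1]
width: 0.0609
finger_force: 0.0
finger_force: 0.0
finger_force: 0.0
finger_force: 0.0
time: 3.27
tool_pos: [0.5869, 0.0928, 0.2055]
ee_rot: [3.141, 0.0, 1.506]
wrist_force: [-0.2, -0.7, 0.3]
width: 0.061
finger_force: 0.0
3.3167 [0.58688763 0.09297931 0.20551352] [3.14149352e+00 1.79564780e-04 1.50670907e+00] 0.060915644727527994 [-1.14364442  0.12706659 -0.99282762]
[322.46553481 230.73317322] [285.94118061 196.46507504]
```

View pics/s1c.png

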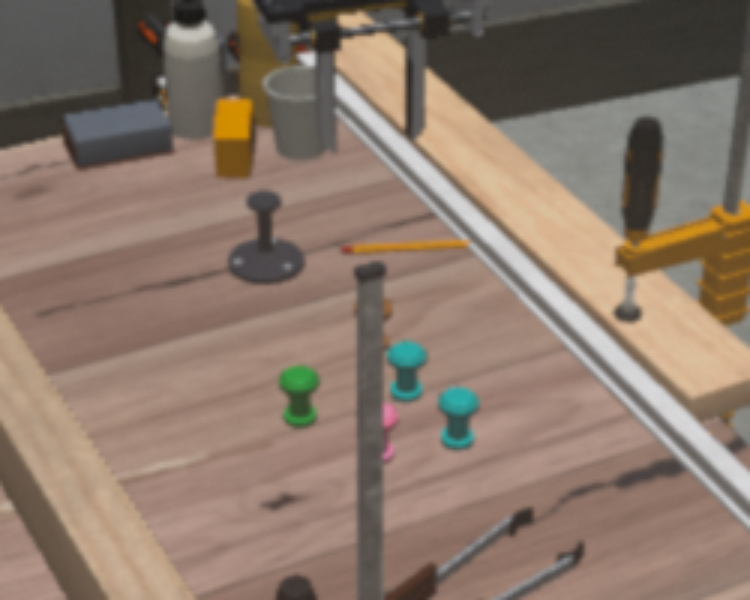

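The crop shows the stand with its top at crop (264,201), which is pixel (288,197). The knob is at crop (374,308), pixel (324.7,232.7), partly behind the clamp bar. Both sit about 2 px right of prediction, so I'll descend and grip, which self-centres along the closing axis.

```bash
python3 -m handwheel '[[0.005,0,0.15,0,0,0],[0.005,0,0.3,0,0,0],[0.005,0,0.45,0,0,0],[0.005,0,0.6,0,0,0],[0.005,0,0.7,0,0,0],[0.005,0,0.8,0,0,0],[0.005,0,0.87,0,0,0],[0.005,0,0.92,0,0,0],[0.005,0,0.93,0,0,0],[0.005,0,0.93,0,0,0]]'
python3 -m handwheel '[[0,0,0,0,0,0],[0,0,0,0,0,0],[0,0,0,0,0,0],[0,0,0,0,0,0],[0,0,0,0,0,0],[0,0,0,0,0,0],[0,0,0,0,0,0],[0,0,0,0,0,0]]' 1
python3 - <<'E'
from h import *
t=snap('top','t2.png');a=snap('side','s2.png')
cv2.imwrite('pics/c2.png',np.hstack([cv2.resize(t[170:270,190:290],(400,400)),cv2.resize(a[170:270,270:370],(400,400))]))
E
```

```text
time: 4.15
tool_pos: [0.5867, 0.0942, 0.019]
ee_rot: [-3.14, 0.0, 1.509]
wrist_force: [0.4, -0.4, 0.6]
width: 0.0608
finger_force: 0.0
time: 4.82
tool_pos: [0.5878, 0.0943, 0.0204]
ee_rot: [3.14, -0.0, 1.509]
wrist_force: [0.7, -0.3, 3.9]
width: 0.0331
finger_force: 30.0
```

View pics/c2.png

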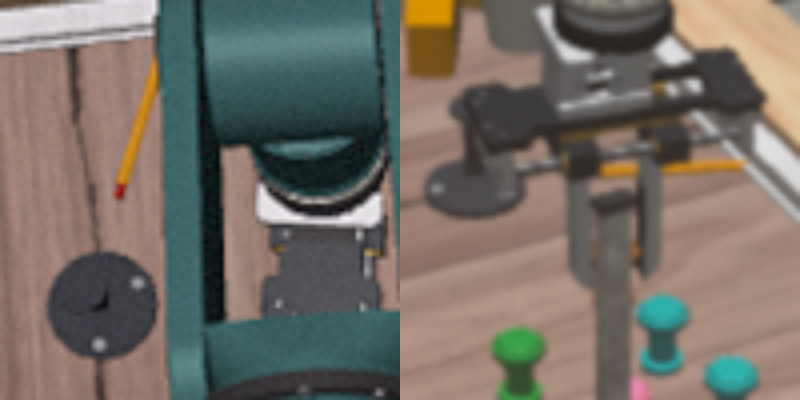

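The knob is gripped (width 33 mm, 30 N). Now lift and carry it over the stand.

```bash
python3 -m handwheel '[[0,0,-0.05,0,0,0],[0,0,-0.15,0,0,0],[0,0,-0.25,0,0,0],[0,0,-0.35,0,0,0],[0,0,-0.45,0,0,0],[0,0,-0.52,0,0,0],[0,0,-0.55,0,0,0],[0,0,-0.55,0,0,0]]' | tail -6
python3 -m handwheel '[[0.05,-0.02,0,0,0,0],[0.15,-0.06,0,0,0,0],[0.25,-0.09,0,0,0,0],[0.35,-0.13,0,0,0,0],[0.45,-0.17,0,0,0,0],[0.55,-0.2,0,0,0,0],[0.65,-0.24,0,0,0,0],[0.73,-0.27,0,0,0,0],[0.77,-0.283,0,0,0,0],[0.77,-0.283,0,0,0,0]]'
python3 -m handwheel '[[0,0,0,0,0,0],[0,0,0,0,0,0]]' | head -3
python3 - <<'E'
from h import *
t=snap('top','t3.png');a=snap('side','s3.png')
o=robot.get_obs();p=o['tool_pos'];print(p)
print('knob foot pred',proj('side',[p[0],p[1],p[2]-.019]),'stand top pred',proj('side',[.54,.251,.07]))
cv2.imwrite('pics/c3.png',cv2.resize(a[130:230,240:340],(600,600),interpolation=cv2.INTER_CUBIC))
E
```

```text
time: 5.58
tool_pos: [0.5876, 0.0943, 0.1311]
ee_rot: [3.139, -0.0, 1.509]
wrist_force: [-0.5, 1.1, -0.3]
width: 0.0332
finger_force: 30.0
time: 6.42
tool_pos: [0.5382, 0.2532, 0.1276]
ee_rot: [-3.138, 0.001, 1.512]
wrist_force: [0.5, 0.6, -0.5]
width: 0.0333
finger_force: 30.0
time: 6.58
tool_pos: [0.5399, 0.2507, 0.1288]
ee_rot: [-3.141, 0.001, 1.508]
[0.54024102 0.25042943 0.12918004]
knob foot pred [285.58277242 183.71167889] stand top pred [285.94118061 196.46507504]
```

View pics/c3.png

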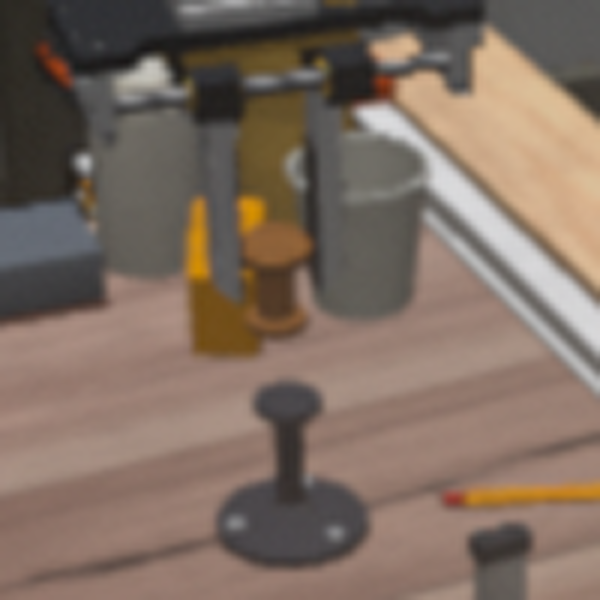

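The crop shows the knob hanging upright: head at crop (278,245), foot at (278,322). The stand top is at (287,400). Allowing for the slight perspective slant, the knob must go about 2.5 mm to the image's right, then down 39 mm.

```bash
python3 -m handwheel '[[-0.004,0.012,0.03,0,0,0],[-0.004,0.012,0.07,0,0,0],[-0.004,0.012,0.11,0,0,0],[-0.004,0.012,0.14,0,0,0],[-0.004,0.012,0.16,0,0,0],[-0.004,0.012,0.17,0,0,0],[-0.004,0.012,0.175,0,0,0],[-0.004,0.012,0.175,0,0,0],[-0.004,0.012,0.175,0,0,0]]'
python3 - <<'E'
from h import *
a=snap('side','s4.png');print(robot.get_obs()['tool_pos'])
cv2.imwrite('pics/c4.png',cv2.resize(a[150:230,240:340],(800,640),interpolation=cv2.INTER_CUBIC)[:600])
E
```

```text
time: 7.43
tool_pos: [0.5426, 0.2506, 0.0948]
ee_rot: [3.141, -0.0, 1.509]
wrist_force: [-0.4, 0.0, -0.0]
width: 0.0333
finger_force: 30.0
[0.54260526 0.25067256 0.09496922]
```

View pics/c4.png

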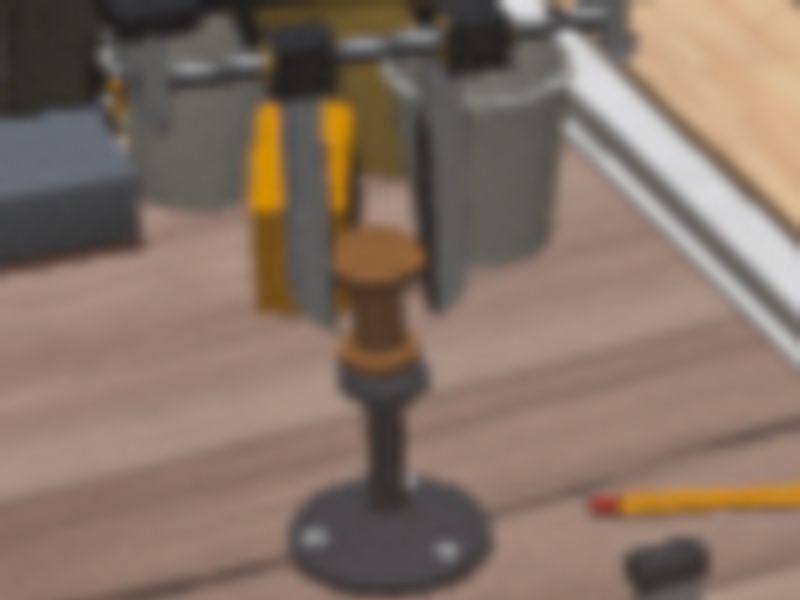

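Foot is at crop (380,352) and stand top at (384,372), so I need about 1 mm right and a little nearer the camera. Now lower to contact.

```bash
python3 -m handwheel '[[-0.011,0.002,0,0,0,0],[-0.011,0.002,0.005,0,0,0],[-0.011,0.002,0.01,0,0,0],[-0.011,0.002,0.014,0,0,0],[-0.011,0.002,0.014,0,0,0],[-0.011,0.002,0.014,0,0,0]]'
python3 -m handwheel '[[0,0,0.004,0,0,0],[0,0,0.007,0,0,0],[0,0,0.007,0,0,0],[0,0,0.007,0,0,0]]'
python3 - <<'E'
from h import *
a=snap('side','s5.png');print(robot.get_obs()['tool_pos'],robot.get_obs()['wrist_force'])
cv2.imwrite('pics/c5.png',cv2.resize(a[175:215,255:315],(800,533),interpolation=cv2.INTER_CUBIC)[:600])
E
```

```text
time: 7.98
tool_pos: [0.5425, 0.2483, 0.0915]
ee_rot: [-3.141, 0.0, 1.509]
wrist_force: [-0.6, -0.6, -0.5]
width: 0.0334
finger_force: 30.0
time: 8.32
tool_pos: [0.5427, 0.2483, 0.0904]
ee_rot: [3.141, -0.0, 1.509]
wrist_force: [-0.9, 0.7, 0.6]
width: 0.033
finger_force: 30.0
[0.54270516 0.24832075 0.09047023] [-0.2692145  -0.28844548  0.86182362]
```

View pics/c5.png

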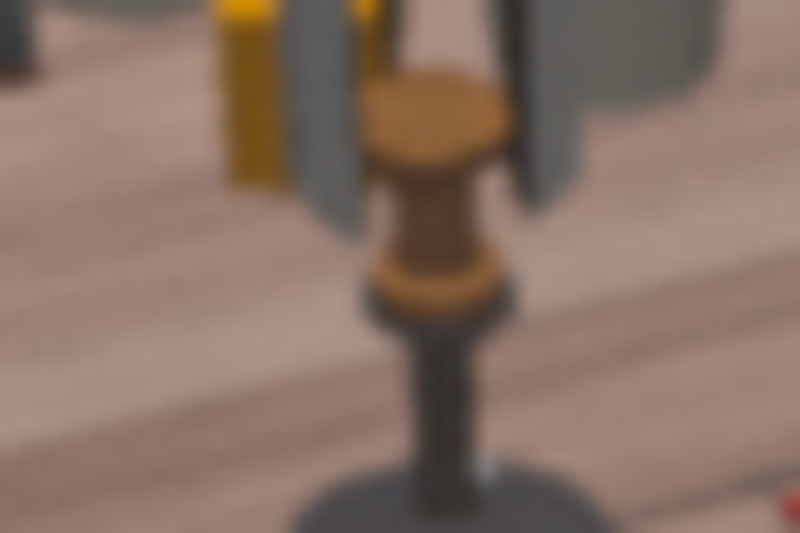

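The foot (crop 372–504) is centred on the stand top (364–516) and in contact. Lower a hair, release, rise clear and check numerically.

```bash
python3 -m handwheel '[[0,0,0.002,0,0,0],[0,0,0.003,0,0,0],[0,0,0.003,0,0,0]]' | tail -4
python3 -m handwheel '[[0,0,0,0,0,0],[0,0,0,0,0,0],[0,0,0,0,0,0],[0,0,0,0,0,0],[0,0,0,0,0,0],[0,0,0,0,0,0]]' -0.3 | tail -4
python3 -m handwheel '[[0,0,-0.05,0,0,0],[0,0,-0.15,0,0,0],[0,0,-0.3,0,0,0],[0,0,-0.45,0,0,0],[0,0,-0.6,0,0,0],[0,0,-0.7,0,0,0],[0,0,-0.75,0,0,0]]' -1 | head -2
# towards the tongs (yaw 86 deg: tool x is about +y world)
python3 -m handwheel '[[-0.2,0,0,0,0,0.2],[-0.4,0,0,0,0,0.4],[-0.6,0,0,0,0,0.6],[-0.8,0,0,0,0,0.8],[-1,0,0,0,0,1],[-1,0,0,0,0,1],[-1,0,0,0,0,1],[-1,0,0,0,0,1]]' 
python3 - <<'E'
from h import *
o=robot.get_obs();print(o['tool_pos'],o['ee_rot'])
t=snap('top','t6.png');s=snap('side','s6.png')
for n,im,box,z in(('top',t,(195,225,236,266),.115),('side',s,(270,165,305,205),.117)):
    for c in blobs(mask(im,(5,110,40),(22,255,255),box)):
        print(n,cv2.contourArea(c),cv2.boundingRect(c),cv2.minEnclosingCircle(c))
for x in ([.5427,.2483,.117],[.5427,.252,.117]): print(proj('top',x),proj('side',x),proj('side',[x[0],x[1],.07]))
E
```

```text
ee_rot: [3.141, -0.0, 1.509]
wrist_force: [-0.9, -0.7, 4.1]
width: 0.0328
finger_force: 30.0
ee_rot: [-3.141, 0.0, 1.509]
wrist_force: [-0.4, 0.2, 0.0]
width: 0.0609
finger_force: 0.0
time: 9.7
tool_pos: [0.5439, 0.2488, 0.2449]
time: 10.37
tool_pos: [0.5301, 0.0488, 0.2393]
ee_rot: [-3.141, -0.0, 0.986]
wrist_force: [-0.5, 0.1, -0.6]
width: 0.0945
finger_force: 0.0
[0.53007889 0.04883555 0.23934169] [-3.14068123e+00 -1.32859327e-04  9.85585340e-01]
top 160.0 (201, 231, 16, 16) ((208.5, 239.0), 8.20071029663086)
side 367.0 (271, 165, 22, 34) ((281.5, 181.0), 18.607892990112305)
[207.75153802 236.96295738] [286.61662509 181.70778644] [287.19280961 196.76942225]
[206.17877871 236.98903897] [286.19122211 181.05656506] [286.77361302 196.10342839]
```

The knob stands on the stand near (0.5427, 0.248); the top view's head at (208,238) agrees to about 2.5 mm. Now to the tongs at (0.500,−0.242), heading 21.6°.

```bash
python3 -m handwheel '[[-0.2,0.1,0,0,0,0],[-0.4,0.2,0,0,0,0],[-0.55,0.29,0,0,0,0],[-0.65,0.34,0,0,0,0],[-0.65,0.34,0,0,0,0]]' -1| head -2
python3 -m handwheel '[[-0.15,0.08,0,0,0,0.2],[-0.3,0.16,0,0,0,0.4],[-0.45,0.24,0,0,0,0.6],[-0.6,0.31,0,0,0,0.8],[-0.646,0.339,0,0,0,1],[-0.646,0.339,0,0,0,1],[-0.646,0.339,0,0,0,1],[-0.646,0.339,0,0,0,1]]' | head -3
python3 -m handwheel '[[0,0,0,0,0,0.16],[0,0,0,0,0,0.16],[0,0,0,0,0,0.16],[0,0,0,0,0,0.16]]'
python3 - <<'E'
from h import *
o=robot.get_obs();p=o['tool_pos'];y=o['ee_rot'][2]
d=np.array([.500,-.242])-p[:2]
print(p,np.degrees(y),d@[np.cos(y),np.sin(y)]/.2,d@[np.sin(y),-np.cos(y)]/.2,(p[2]-.003)/.2)
E
```

```text
time: 10.88
tool_pos: [0.515, -0.0998, 0.2392]
time: 11.55
tool_pos: [0.501, -0.2402, 0.2397]
ee_rot: [-3.141, -0.001, 0.467]
time: 11.88
tool_pos: [0.5006, -0.2412, 0.2399]
ee_rot: [3.141, -0.0, 0.382]
wrist_force: [-0.2, 0.1, 0.3]
width: 0.0941
finger_force: 0.0
[ 0.50058036 -0.24124251  0.23991378] 21.887528244499947 -0.004104532870313024 0.002432683440825614 1.184568885155595
```

```bash
python3 -m handwheel '[[0,0,0.15,0,0,0],[0,0,0.35,0,0,0],[0,0,0.5,0,0,0],[0,0,0.65,0,0,0],[0,0,0.75,0,0,0],[0,0,0.8,0,0,0],[0,0,0.8,0,0,0]]' | head -2
python3 -m handwheel '[[0,0,0.1,0,0,0],[0,0,0.2,0,0,0],[0,0,0.28,0,0,0],[0,0,0.34,0,0,0],[0,0,0.37,0,0,0],[0,0,0.38,0,0,0],[0,0,0.382,0,0,0],[0,0,0.382,0,0,0]]'
python3 -m handwheel '[[0,0,0,0,0,0],[0,0,0,0,0,0],[0,0,0,0,0,0],[0,0,0,0,0,0],[0,0,0,0,0,0],[0,0,0,0,0,0]]' 0
python3 -m handwheel '[[0,0,0,0,0,0],[0,0,0,0,0,0],[0,0,0,0,0,0]]'
```

```text
time: 12.47
tool_pos: [0.4986, -0.2411, 0.0768]
time: 13.13
tool_pos: [0.5011, -0.2429, 0.0046]
ee_rot: [3.14, -0.001, 0.378]
wrist_force: [-0.1, -0.1, -0.6]
width: 0.094
finger_force: 0.0
time: 13.63
tool_pos: [0.5003, -0.2424, 0.0034]
ee_rot: [3.141, -0.0, 0.378]
wrist_force: [0.8, -1.2, 0.3]
width: 0.0575
finger_force: 0.7
time: 13.88
tool_pos: [0.5004, -0.2424, 0.0034]
ee_rot: [3.141, -0.0, 0.378]
wrist_force: [0.7, 0.8, 0.8]
width: 0.0473
finger_force: 8.4
```

Tongs held at 47.3 mm. Lift, swing over, and turn to heading about 41.7° so the hinge end stays clear of the front rail.

```bash
python3 -m handwheel '[[0,0,-0.03,0,0,0],[0,0,-0.1,0,0,0],[0,0,-0.19,0,0,0],[0,0,-0.29,0,0,0],[0,0,-0.4,0,0,0],[0,0,-0.51,0,0,0],[0,0,-0.6,0,0,0],[0,0,-0.66,0,0,0],[0,0,-0.69,0,0,0],[0,0,-0.7,0,0,0]]'
python3 -m handwheel '[[0.005,-0.03,0,0,0,0],[0.015,-0.1,0,0,0,0],[0.025,-0.2,0,0,0,0],[0.035,-0.31,0,0,0,0],[0.05,-0.43,0,0,0,0],[0.06,-0.55,0,0,0,0],[0.075,-0.67,0,0,0,0],[0.09,-0.78,0,0,0,0],[0.1,-0.87,0,0,0,0],[0.105,-0.938,0,0,0,0]]' | head -3
python3 -m handwheel '[[0.01,-0.09,0,0,0,-0.05],[0.02,-0.19,0,0,0,-0.1],[0.035,-0.31,0,0,0,-0.17],[0.05,-0.43,0,0,0,-0.25],[0.06,-0.55,0,0,0,-0.33],[0.075,-0.67,0,0,0,-0.42],[0.09,-0.78,0,0,0,-0.51],[0.1,-0.87,0,0,0,-0.59],[0.104,-0.92,0,0,0,-0.65],[0.105,-0.938,0,0,0,-0.667]]' | head -3
python3 -m handwheel '[[0,0,0,0,0,0],[0,0,0,0,0,0],[0,0,0,0,0,0]]'
python3 - <<'E'
from h import *
o=robot.get_obs();p=np.array(o['tool_pos']);y=o['ee_rot'][2];print(p,y,o['width'])
t=snap('top','t7.png');s=snap('side','s7.png')
f=np.array([np.cos(y),np.sin(y),0])
print('pred jaw top/side',proj('top',p+f*.125+[0,0,.012]),proj('side',p+f*.125+[0,0,.012]))
def up(im,u,v,w,h): return cv2.resize(im[v:v+h,u:u+w],(400,600),interpolation=cv2.INTER_CUBIC)
cv2.imwrite('pics/c7.png',np.hstack([up(t,190,220,80,120),up(s,260,150,80,120)]))
E
```

```text
time: 14.72
tool_pos: [0.5005, -0.2426, 0.1443]
ee_rot: [3.14, -0.001, 0.378]
wrist_force: [0.2, 0.0, -2.1]
width: 0.0475
finger_force: 8.1
time: 15.55
tool_pos: [0.4485, -0.0574, 0.1416]
ee_rot: [-3.139, 0.002, 0.38]
time: 16.38
tool_pos: [0.399, 0.1233, 0.1421]
ee_rot: [-3.14, 0.002, 0.731]
time: 16.63
tool_pos: [0.4008, 0.1211, 0.143]
ee_rot: [3.141, 0.001, 0.726]
wrist_force: [-0.1, -0.5, -1.7]
width: 0.0472
finger_force: 8.1
[0.40082053 0.12108946 0.14301503] 0.7258254406075157 0.04724013189152505
pred jaw top/side [223.43551866 254.05643246] [273.41290653 180.24641894]
```

```bash
python3 -m handwheel '[[0,0,0.03,0,0,0],[0,0,0.08,0,0,0],[0,0,0.14,0,0,0],[0,0,0.2,0,0,0],[0,0,0.26,0,0,0],[0,0,0.3,0,0,0],[0,0,0.325,0,0,0],[0,0,0.333,0,0,0],[0,0,0.333,0,0,0],[0,0,0.333,0,0,0]]'
python3 - <<'E'
from h import *
o=robot.get_obs();p=np.array(o['tool_pos']);y=o['ee_rot'][2];print(p,y,o['width'])
t=snap('top','t8.png');s=snap('side','s8.png')
f=np.array([np.cos(y),np.sin(y),0])
print('pred jaw top/side',proj('top',p+f*.125+[0,0,.012]),proj('side',p+f*.125+[0,0,.012]))
print('pred neck',proj('top',[.5427,.248,.088]),proj('side',[.5427,.248,.088]))
def up(im,u,v,w,h): return cv2.resize(im[v:v+h,u:u+w],(400,480),interpolation=cv2.INTER_CUBIC)
cv2.imwrite('pics/c8.png',np.hstack([up(t,190,215,60,72),up(s,250,160,60,72)]))
E
```

```text
time: 17.57
tool_pos: [0.4012, 0.1218, 0.0771]
ee_rot: [3.141, -0.001, 0.727]
wrist_force: [-0.1, 0.0, -1.5]
width: 0.0473
finger_force: 8.1
[0.40117349 0.12182108 0.07706791] 0.7271761376277763 0.04734653904350233
pred jaw top/side [227.79509137 258.62625751] [274.56906896 202.01982799]
pred neck [210.33031003 239.42768331] [287.00870805 191.11546533]
```

View pics/c8.png

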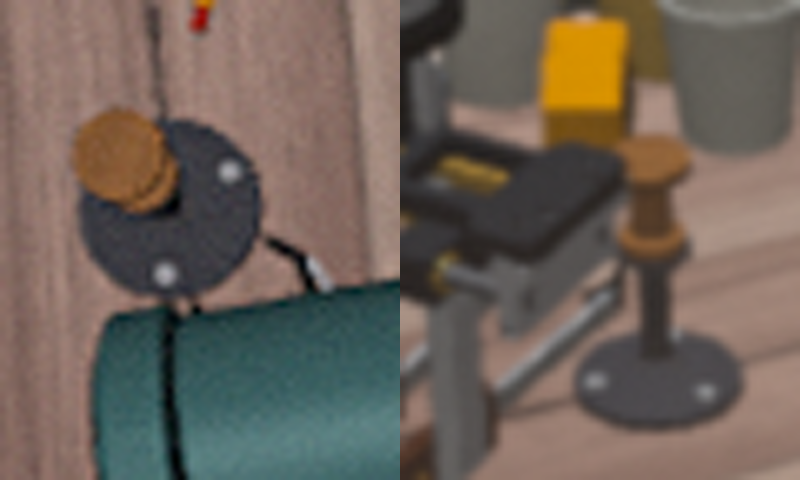

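c8 shows the knob upright on the stand, with its head at (207.2,237.8). In the top view the jaw tips are at (229.8,250.6) and (218.8,261.1). I'll check the lateral alignment using the top view only.

```bash
python3 - <<'E'
from h import *
y=.727;f=np.array([np.cos(y),np.sin(y)]);l=np.array([-f[1],f[0]]);p=np.array([.4012,.1218])
k=onz('top',207.2,237.8,.117)[:2];a=onz('top',229.8,250.6,.095)[:2];b=onz('top',218.8,261.1,.095)[:2]
print(k,a,b,'gap',np.linalg.norm(a-b),'angle of gap',np.degrees(np.arctan2(*(b-a)[::-1]))-90)
m=(a+b)/2
print('tip mid rel TCP fwd/lat',(m-p)@f,(m-p)@l,'knob rel tip fwd/lat',(k-m)@f,(k-m)@l,'knob(est) rel TCP',([.5427,.248]-p)@f,([.5427,.248]-p)@l)
E
```

```text
[0.54069826 0.24955125] [0.51302131 0.1994281 ] [0.4879704  0.22526986] gap 0.03599090109385937 angle of gap 44.10972316319135
tip mid rel TCP fwd/lat 0.1343727190042055 0.0016605136799352574 knob rel tip fwd/lat 0.054763885625962766 0.0010767160571635791 knob(est) rel TCP 0.18960123579472588 0.0002477601919984485
```

```bash
python3 -m handwheel '[[0.01,-0.004,0.002,0,0,0],[0.03,-0.004,0.003,0,0,0],[0.06,-0.004,0.003,0,0,0],[0.09,-0.004,0.003,0,0,0],[0.12,-0.004,0.003,0,0,0],[0.15,-0.004,0.003,0,0,0],[0.17,-0.004,0.003,0,0,0],[0.18,-0.004,0.003,0,0,0],[0.18,-0.004,0.003,0,0,0]]'
python3 -m handwheel '[[0.01,0,0,0,0,0],[0.03,0,0,0,0,0],[0.05,0,0,0,0,0],[0.08,0,0,0,0,0],[0.1,0,0,0,0,0],[0.12,0,0,0,0,0],[0.135,0,0,0,0,0],[0.145,0,0,0,0,0],[0.147,0,0,0,0,0],[0.147,0,0,0,0,0]]'
python3 - <<'E'
from h import *
o=robot.get_obs();p=np.array(o['tool_pos']);y=o['ee_rot'][2];print(p,y,o['width'],o['wrist_force'])
f=np.array([np.cos(y),np.sin(y)]);d=np.array([.5427,.248])-p[:2];print(d@f,d@[-f[1],f[0]])
t=snap('top','t9.png');s=snap('side','s9.png')
for n,im,box in(('top',t,(195,225,236,266)),('side',s,(275,175,305,205))):
    for q in (cv2.imread('pics/%s8.png'%n[0]),im):
        for c in blobs(mask(q,(5,110,40),(22,255,255),box)): print(n,cv2.contourArea(c),cv2.boundingRect(c))
E
```

```text
time: 18.42
tool_pos: [0.4274, 0.1466, 0.0759]
ee_rot: [-3.142, 0.0, 0.728]
wrist_force: [-0.4, -0.3, -1.0]
width: 0.047
finger_force: 8.1
time: 19.25
tool_pos: [0.4491, 0.1659, 0.076]
ee_rot: [-3.142, 0.0, 0.727]
wrist_force: [-0.4, 0.3, -1.9]
width: 0.0478
finger_force: 8.1
[0.44911523 0.16594856 0.07599258] 0.7273975521632541 0.047751817693649064 [-0.37013099  0.27615149 -1.88125606]
0.1244574645894578 -0.0009423149888989762
top 160.0 (201, 231, 16, 16)
side 163.5 (275, 175, 18, 24)
```

```bash
python3 -m handwheel '[[0,0,0,0,0,0],[0,0,0,0,0,0],[0,0,0,0,0,0],[0,0,0,0,0,0],[0,0,0,0,0,0],[0,0,0,0,0,0],[0,0,0,0,0,0],[0,0,0,0,0,0]]' 1
python3 -m handwheel '[[0,0,0,0,0,0],[0,0,0,0,0,0],[0,0,0,0,0,0],[0,0,0,0,0,0]]'
```

```text
time: 20.02
tool_pos: [0.4491, 0.1659, 0.0761]
ee_rot: [3.142, 0.0, 0.727]
wrist_force: [-0.1, 0.4, -0.7]
width: 0.0386
finger_force: 30.0
time: 20.35
tool_pos: [0.4491, 0.1658, 0.076]
ee_rot: [3.142, 0.0, 0.727]
wrist_force: [-0.3, -1.0, -0.7]
width: 0.0386
finger_force: 30.0
```

Width is 38.6 mm, so the jaws are on the neck. Lift 130 mm gently.

```bash
python3 -m handwheel '[[0,0,-0.01,0,0,0],[0,0,-0.03,0,0,0],[0,0,-0.06,0,0,0],[0,0,-0.1,0,0,0],[0,0,-0.14,0,0,0],[0,0,-0.18,0,0,0],[0,0,-0.22,0,0,0],[0,0,-0.26,0,0,0],[0,0,-0.3,0,0,0],[0,0,-0.34,0,0,0]]' | head -2
python3 -m handwheel '[[0,0,-0.04,0,0,0],[0,0,-0.08,0,0,0],[0,0,-0.12,0,0,0],[0,0,-0.16,0,0,0],[0,0,-0.2,0,0,0],[0,0,-0.24,0,0,0],[0,0,-0.27,0,0,0],[0,0,-0.29,0,0,0],[0,0,-0.3,0,0,0],[0,0,-0.3,0,0,0]]' | head -2
python3 -m handwheel '[[0,0,0,0,0,0],[0,0,0,0,0,0],[0,0,0,0,0,0],[0,0,0,0,0,0],[0,0,0,0,0,0],[0,0,0,0,0,0]]'
python3 - <<'E'
from h import *
o=robot.get_obs();p=np.array(o['tool_pos']);y=o['ee_rot'][2];print(p,o['width'],o['wrist_force'])
k=np.array([.5427,.248,p[2]-.0034+.015-.018])
for z in(0,.018,.03,.047):print(z,proj('side',k+[0,0,z]),proj('top',k+[0,0,z]))
t=snap('top','t10.png');s=snap('side','s10.png')
for n,im,box in(('side',s,(262,110,312,215)),('top',t,(180,205,240,270))):
    for c in blobs(mask(im,(5,110,40),(17,255,255),box),8): print(n,cv2.contourArea(c),cv2.boundingRect(c))
E
```

```text
time: 21.18
tool_pos: [0.4492, 0.1659, 0.145]
time: 22.02
tool_pos: [0.4493, 0.166, 0.2045]
time: 22.52
tool_pos: [0.449, 0.1659, 0.2039]
ee_rot: [-3.142, 0.0, 0.727]
wrist_force: [-0.2, -0.7, -2.1]
width: 0.0386
finger_force: 30.0
[0.44903265 0.16585995 0.20389416] 0.038577899312314146 [-0.17702915 -0.73359167 -2.13970202]
0 [285.61776387 154.72096108] [200.35469651 229.38867588]
0.018 [285.37801478 148.44784884] [198.5089986  227.53124876]
0.03 [285.21634989 144.21783467] [197.24176703 226.25596407]
0.047 [284.98477022 138.15847762] [195.39377537 224.39622864]
side 17.5 (271, 176, 13, 14)
side 22.5 (280, 141, 12, 12)
side 49.5 (298, 136, 8, 12)
side 69.5 (284, 110, 10, 11)
```

```bash
python3 - <<'E'
from h import *
for f in('s6','s10'):
    a=cv2.imread('pics/%s.png'%f);h=cv2.cvtColor(a,cv2.COLOR_BGR2HSV);print(f)
    for v in range(128,212,2):
        print(v,''.join('O' if (s>150 and V>150) else 'K' if(5<=H<=18 and s>110 and V>45) else '#' if V<75 else 'g' if s<50 else '.' for H,s,V in h[v,262:312].tolist()))
E
```

```text
s6
128 ##gggggg####K................#####################
130 ##ggggggg################.............K..K...ggggg
132 #####ggg###########..###..OOOO........gggggggggggg
134 #####gggg##########ggggggg............gggggggggggg
136 #####gggg##########.######ggggggggggggggggggggg...
138 ###gggggg##############g.....K###############ggggg
140 ggggggggggg#########gggg.............KK.KKK.......
142 gggggggggggggg####gggggg.....K......KKKOKKKK......
144 ggggggggggggg#KKK#gggggg.....K......KKKKKKKK......
146 ggggggggggg#####K.gggggg#...........KKKKKK.K......
148 ggggggggggg##gg###ggggg###...........gggggggg.....
150 ggggggggggg##gggg#gggg####...........gggggggggg...
152 ggggggggggg##gggggggggg##.........ggggggggggggggg.
154 ggggggggggg######.ggggg##....ggggggggggggggggggggg
156 gggggggggggg######ggggg##ggggggggggggggggggggggggg
158 gggggggggggg######.gggg##ggggggggggggggggggggggggg
160 gggggggggggg.#####ggggg###.ggggggggggggggggggggggg
162 gggggggggg..K......gggg##K..gggggggggggggggggggggg
164 ggggggggg.OOOOOOOOO.ggg###..gggggggggggggggggggggg
166 gggggggggKOOOOOOOOO.ggg##K..gggggggggggggggggggg
[... 2826 characters left out ...]
KKKKKKKKKKKK............................
188 ..........KKKKKKKKKKK.............................
190 ..................................................
192 ..................................................
194 .....................gggggggggg...................
196 ....................gg###g###ggg..................
198 ....................gg########g...................
200 ........................####......................
202 ........................####......................
204 ........................####......................
206 .........................###......................
208 .........................###......................
210 ....................gggg####ggggggg...............
```

The stand is empty. The knob shows in the jaws: head edge at (291,144) and foot edge at (290,153), which matches an upright knob about 127 mm above the stand top. Handing in.

```bash
python3 -c "
from bench import robot
print(robot.close_job())"
```

```text
the job is handed in; nothing more can be done
None
```

I stood the wooden knob on the stand, let go, closed the tongs on its neck, and handed in with it held still, about 127 mm above the stand's top, after 22.6 s of the 61 s. The final side view was partly blocked by the gripper; the visible head and foot edges matched an upright knob. I did not check the cup, tape measure, offcut and wedge afterwards, but the arm was never close to them.

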